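# Clear the tool case and hold its lid open

## Task

I want to look into the wooden tool case, but two wood offcuts lie on its lid. First put both offcuts into the grey scrap bin, then raise the lid by its bar handle to 50 degrees from shut and keep holding it there: it falls shut by itself, so finish with the gripper still holding the lid open and still. Don't open the lid before both offcuts are in the bin, and leave the two tins and the tape measure where they are.

Things in the scene. Friction and masses are not known exactly. Their poses are not given: they have to be found in the camera images.
- case: Plywood tool case with steel corners, fixed to the bench, 180 (x) x 220 (y) x 80 mm high without its lid. Origin: centre of its underside, on the bench; +x points to the hinge side (roughly away from the robot), +z up. Its flat plywood lid is 186 x 226 x 12 mm; shut, the lid's top is 92 mm above the bench. It is yawed up to 0.22 rad either way.
- lid (a joint): Angle of the case's lid in rad, 0 = shut (level), growing as the front edge rises; stop at 1.45. The hinge line is parallel to the case's y axis at its far top edge (point lid_hinge). The lid weighs about 0.4 kg; the hinge is free and the lid falls shut from any angle when let go.
- lid_hinge (a point): Point on the hinge line, at the case's (90, 0, 80) mm, middle of the far top edge.
- lid_bar (a point): Middle of the lid's handle: a round steel bar, 12 mm thick, 104 mm long, parallel to the case's y axis, 44 mm of open gap in front of the lid's front edge, on two arms. Free in front and below. Shut, it is at the case's (-146, 0, 86) mm; it swings with the lid, 236 mm from the hinge line along the lid and 6 mm above the lid's underside. It can turn between pads that pinch it.
- bin: Open grey plastic scrap bin, fixed to the bench, to the right of the case, 180 (x) x 130 (y) x 85 mm high (rim bead to 89), walls 5 mm, floor 5 mm thick. Origin: centre of its underside, on the bench.
- long_offcut: Loose softwood offcut, 32 (x) x 90 (y, along the grain) x 32 mm (z), about 0.05 kg, lying on the shut lid. Origin: centre of its underside.
- short_offcut: Loose darker wood offcut, 50 (x) x 70 (y, along the grain) x 36 mm (z), about 0.07 kg, lying on the shut lid beside the long one (either may be on the left). Origin: centre of its underside.
- tin_right: Loose tin, 71 mm across, 74 mm high, standing on the bench between the bin and the robot; to be left alone. Origin: centre of its underside.
- tin_left: Loose tin, 71 mm across, 74 mm high, standing at the left front corner of the bench; to be left alone. Origin: centre of its underside.
- tape: Loose tape measure, 38 x 83 x 72 mm, standing behind the bin; to be left alone. Origin: centre of its underside.
Mind the look-alikes: they are no part of the job. Leave any purple look-alike of the long_offcut alone.

How it is judged:
By the outcome, as a careful person would: the job done as asked, in the order asked, and still so for the second after the job is handed in, while the arm keeps its last pose, push and grip.
It also fails if it takes over 64 s, if anything falls off the work surface, if the arm or the gripper's body presses on something with over 40 N, if the wrist force passes 120 N, or if a joint passes its speed limit or range.

## Robot

A 6-joint arm with a two-finger parallel gripper is mounted at the origin on a cart in front of the work surface, level with it; the furniture and walls round the work are solid. World frame = base frame: x ahead of the robot, y to its left, z up, the work surface at z = 0. Lengths are in m, angles in degrees, forces in N, time in s.
With the tool pointing down it reaches from about 0.4 to 0.825 m from the base axis. Payload 7 kg.
Tool frame: the origin (TCP) lies midway between the tips of the shut fingers; the grasp point (between the pads) lies r.hold_point_z behind it (r.hold_point_z is the distance from the TCP to the grasp point, in m); z points along the fingers, x is the direction in which the jaws open and shut, and the axes are right-handed (so a half turn about z gives the same grasp; the last joint's range is limited). The gripper opens to 88 mm and grips with 3 to 60 N. Pads are 19 mm wide; open, the fingers measure 130 mm over their backs; the gripper's body (78 mm by 193 mm) begins 47 mm behind the grasp point.
Start: joints at [82.626, 20.546, 0.682, 0, -70.136, -16.507], TCP at [0.273, 0.617, 0.227] pointing down, gripper open.
Joint ranges: [-176.03, 176.03], [-82.01, 121.73], [-58.28, 71.71], [-173.87, 95.51], [-174.79, -0.11], [-173.66, 173.66]. Speed limits (degrees/s): [136.94, 136.94, 172.46, 180, 180, 180].

## Interface

Orientations are given as [roll, pitch, yaw] about the fixed x, y, z axes, in that order (R = Rz(yaw) Ry(pitch) Rx(roll)).
In Python, from plant import get_state, viewer, close_job, r gives the robot as it stands.
- The arm moves only by the tool apply_moves, never from a script. Its argument "plan" is a list of rows, each a list of 3 entries, a list of its own where there are three numbers: the closure in counts, from 0 (fully open) to 255 (shut), then the shift along the tool's x, y, z in units of 50 mm (1.0 is 50 mm), then the turn about the tool's z in units of 6 degrees (1.0 is 6 degrees). A call has 1 to 12 rows; each row shifts and turns the commanded pose from where the row before left it, along the tool's axes as they then stand; what a row does not reach is not made up. A row lasts 1/8 s, in which the tool goes at most 62.5 mm and 10.7 degrees, less where a joint would pass 70% of its speed; a pose out of reach is approached as far as the arm can. A call is refused whole if a number of a shift passes 1 or a number of a turn 1, either way. A call with a gripper value outside its range is refused whole. The fingers move at their own pace and stop on an object; "squeeze" is the grip in N (left out, the last holds). Time passes only in rows, so rows that do not move let the fingers close. It gives the time, the measured TCP pose, the force and the opening at its end, in the units of the state.
- get_state(): the state, without advancing time (a new reading comes with each control period).
- viewer.capture(name): name is "scene" or "top"; returns a dict with "frame" (480x640x3 uint8, blue, green, red), "K" (3x3 intrinsics, pixels), "D" ([k1, k2, p1, p2, k3] as OpenCV has them; the pictures are not rectified), "R" (3x3) and "t" (3): a world point X has camera coordinates R X + t. Camera axes: x right, y down, z forward; pixel columns grow to the right and rows downward; lengths in m; the calibration is good to about 2 mm. A picture is of the moment at which its call begins. There is no depth.
- close_job(): hands the job in, once; it reports no verdict.
The state is a dict: "time_s": time; "joints": joint angles; "qd": joint speeds; "joint_torque": joint torques, N m; "tcp_pos": TCP position; "eef_rot": TCP orientation; "contact_force": force on the tool from outside, world axes, zero at the start; "moment": the same for the moment, N m; "gripper_width": finger opening in m.
Only numpy, scipy, OpenCV 4.12 (cv2) and the standard library are available. Lean on these libraries where they do the work, as an engineer would, in place of code of your own. Each camera call takes 0.05 s, during which the arm holds its last target.

## Working session

There is one attempt and no reset: what is moved stays moved. The work goes in short steps, Python scripts to look and compute and a tool call to move; the robot and the scene stay as the last step left them, time stands still between calls to the robot, and variables do not carry over. Pictures are saved under pics/ and viewed, and the job is handed in when it is done.

Besides the shell and the picture viewer there is one more tool, called after "Call:" in YAML: its name, and indented under it one key for each argument. apply_moves: Moves the arm, as the interface text tells. Its arguments: {"type":"object","properties":{"plan":{"type":"array","items":{"type":"array"}},"squeeze":{"type":"number"}},"required":["plan"]}

```bash
mkdir -p pics; ls; python3 - <<'E'
from plant import get_state, viewer, r
import cv2
print(get_state()); print(r.hold_point_z, [a for a in dir(r) if a[0]!='_'])
for n in("scene","top"):
    c=viewer.capture(n); cv2.imwrite(f"pics/{n}0.png",c["frame"]); print(n,c["K"],c["D"],c["R"],c["t"])
E
```

```text
pics
{'time_s': 0.0, 'joints': array([ 8.26258704e+01,  2.05926017e+01,  6.33914998e-01, -1.94552026e-02,
       -7.01348529e+01, -1.65075496e+01]), 'qd': array([ 0.16429284, -0.08738065,  0.11919904,  0.01681058, -0.07596747,
        0.0374171 ]), 'joint_torque': array([ 1.20999443e-04, -5.82718849e+01,  2.93053758e+01,  6.99712381e+00,
        7.01902361e-03, -1.49023922e-04]), 'tcp_pos': array([0.27309794, 0.61676111, 0.22561267]), 'eef_rot': array([-1.79990954e+02, -9.48811635e-02, -1.13888313e+02]), 'contact_force': array([-0.01572966, -0.74583898,  0.49942848]), 'moment': array([-0.00170247,  0.03683587,  0.00643686]), 'gripper_width': 0.08795510435360819}
0.0188 ['Unreachable', 'hold_point_z']
scene [[592.1861022    0.         322.03497134]
 [  0.         592.1861022  236.68394069]
 [  0.           0.           1.        ]] [-0.15850156  0.          0.          0.          0.        ] [[ 0.65382011 -0.7566407  -0.00375691]
 [-0.39963693 -0.34110524 -0.85084519]
 [ 0.6425026   0.55780109 -0.52540303]] [-0.47768692  0.24955523  0.99045587]
top [[441.26844456   0.         322.16649847]
 [  0.         441.26844456 243.00517619]
 [  0.           0.           1.        ]] [-0.07726873  0.          0.          0.          0.        ] [[-0.0067169  -0.99993807  0.00887384]
 [-0.98032805  0.00483412 -0.19731587]
 [ 0.19726076 -0.01002462 -0.9802998 ]] [-0.13201405  0.56734084  0.82832805]
```

View pics/scene0.png

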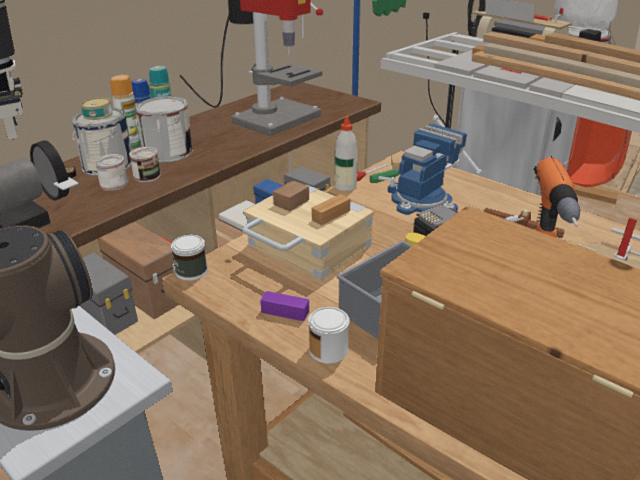

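View pics/top0.png

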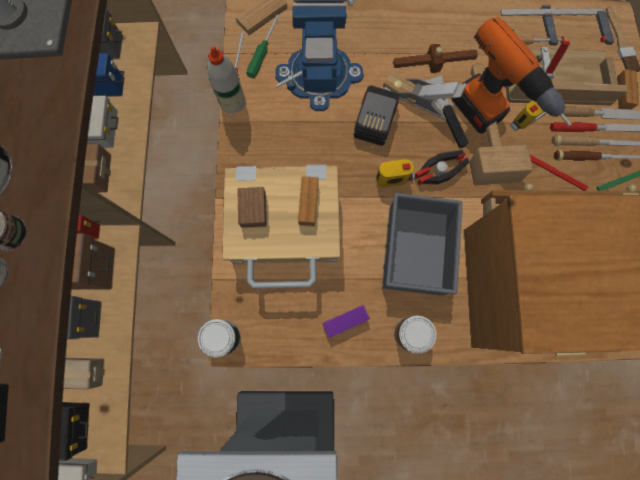

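The top view shows the case with its lid at (282,213). The dark short offcut is at (252,207), the long offcut at (309,201), the bin at (424,244) and the bar at about (282,285). I'll zoom in on these.

```bash
python3 - <<'E'
import cv2
a=cv2.imread("pics/top0.png")
cv2.imwrite("pics/top0z.png",cv2.resize(a[155:305,215:365],(800,600) if 0 else (600,600),interpolation=cv2.INTER_CUBIC))
cv2.imwrite("pics/top0y.png",cv2.resize(a[180:360,310:480],None,fx=3.3,fy=3.3,interpolation=cv2.INTER_CUBIC))
b=cv2.imread("pics/scene0.png")
cv2.imwrite("pics/sc0z.png",cv2.resize(b[170:290,230:390],(800,600),interpolation=cv2.INTER_CUBIC))
E
```

```text
(no output)
```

View pics/top0z.png

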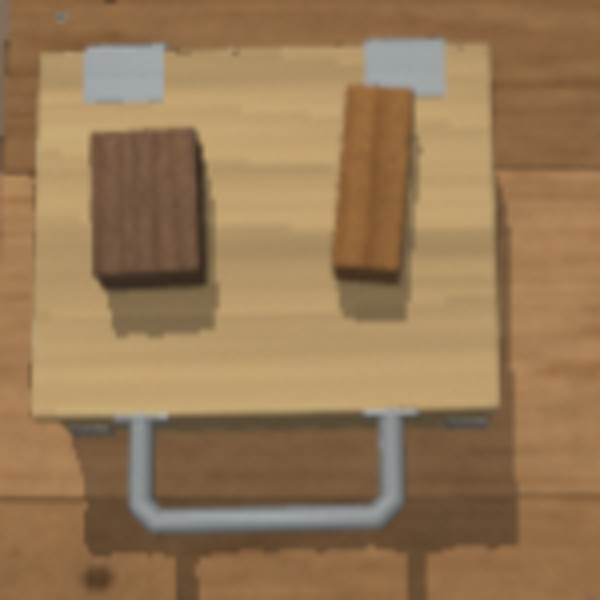

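View pics/sc0z.png

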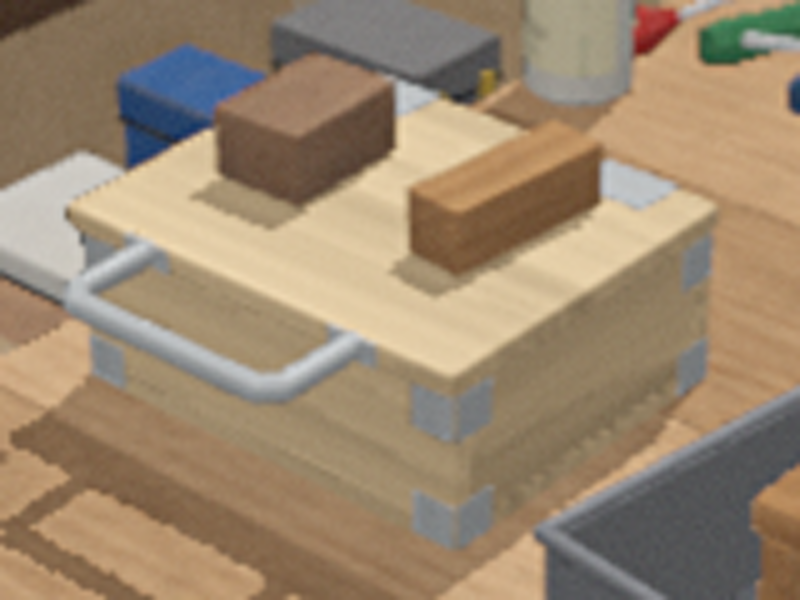

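View pics/top0y.png

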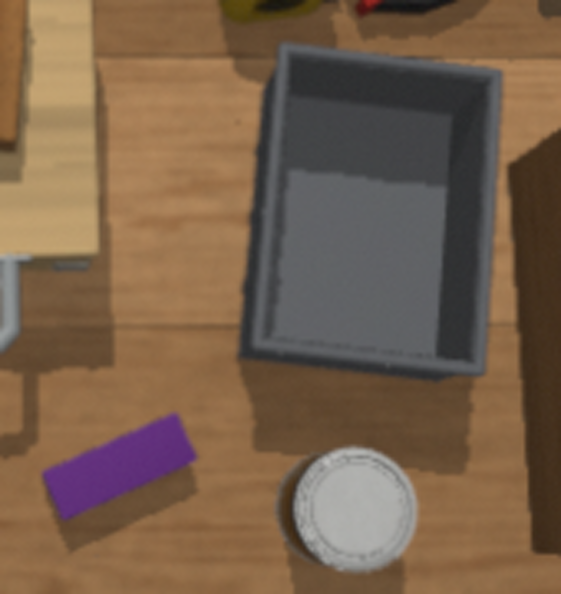

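```bash
cat > h.py <<'E'
import numpy as np, cv2
def unproj(c,uv,z):
    uv=np.array(uv,float).reshape(-1,1,2)
    n=cv2.undistortPoints(uv,c["K"],c["D"]).reshape(-1,2)
    d=np.c_[n,np.ones(len(n))]@c["R"]; o=-c["R"].T@c["t"]
    return o+d*((z-o[2])/d[:,2])[:,None]
def rd(c,crop,s,off,z):
    return unproj(c,(np.array(crop,float)+.5)/s-.5+np.array(off),z)[:,:2]
def proj(c,X):
    return cv2.projectPoints(np.array(X,float).reshape(-1,1,3),cv2.Rodrigues(c["R"])[0],c["t"],c["K"],c["D"])[0].reshape(-1,2)
E
python3 - <<'E'
from h import *; from plant import viewer
np.set_printoptions(precision=4,suppress=True)
c=viewer.capture("top")
def box(n,p,s,off,z):
    P=rd(c,p,s,off,z); e=(P[0]-P[3]+P[1]-P[2])/2
    print(n,P.mean(0),"yaw",np.degrees(np.arctan2(e[1],e[0])),"len",np.linalg.norm(e),"w",np.linalg.norm(P[0]-P[1]+P[3]-P[2])/2)
o=(215,155)
box("lid",[(41,53),(489,45),(499,407),(33,417)],4,o,.092)
box("short",[(92,133),(194,129),(201,270),(97,276)],4,o,.128)
box("long",[(348,87),(412,90),(401,272),(334,266)],4,o,.124)
print(rd(c,[(155,518),(380,515),(267,517)],4,o,.086))
box("bin",[(282,43),(501,70),(484,373),(252,348)],3.3,(310,180),.089)
print(rd(c,[(355,508)],3.3,(310,180),.074), unproj(c,[(217,338)],.074),unproj(c,[(395,172)],.072))
E
```

```text
lid [ 0.6234 -0.0547] yaw 0.8802392658269628 len 0.18410169844154656 w 0.22380859861035696
short [ 0.6258 -0.0017] yaw 3.8873325377837835 len 0.06946418982172481 w 0.048459499339239986
long [ 0.638  -0.1086] yaw -3.7996827740019445 len 0.08913810012238824 w 0.031049400886931984
[[ 0.4814 -0.0033]
 [ 0.4824 -0.1106]
 [ 0.4817 -0.0568]]
bin [ 0.5615 -0.3352] yaw -7.374078541579998 len 0.1845643976844782 w 0.13468426430012542
[[ 0.3862 -0.3151]] [[0.3804 0.0656 0.074 ]] [[ 0.7113 -0.2855  0.072 ]]
```

```bash
python3 - <<'E'
from h import *; from plant import viewer
np.set_printoptions(precision=4,suppress=True)
t=viewer.capture("top"); s=viewer.capture("scene")
cv2.imwrite("pics/s1.png",cv2.resize(s["frame"][60:300,0:200],None,fx=2.5,fy=2.5))
def tri(a,b):
    P=lambda c:np.c_[c["R"],c["t"]]
    u=lambda c,p:cv2.undistortPoints(np.array(p,float).reshape(1,1,2),c["K"],c["D"]).reshape(2,1)
    X=cv2.triangulatePoints(P(t),P(s),u(t,a),u(s,b)).ravel(); X=X[:3]/X[3]
    print(X, proj(t,X)-a, proj(s,X)-b)
print("tin",);tri((12,226),(144,154))
tri((522,352),(383,272)); tri((510,195),(475,208))
print(unproj(t,[(467,250),(469,348)],0))
E
```

```text
tin
[0.5878 0.5052 0.0813] [[-4.4844  5.9355]] [[5.6807 0.5125]]
[ 0.3564 -0.44    0.2428] [[-0.0151  0.0166]] [[ 0.0233 -0.0068]]
[ 0.6118 -0.4469  0.241 ] [[ 1.628  -1.7124]] [[-2.1055  1.0385]]
[[ 0.5611 -0.4481  0.    ]
 [ 0.3545 -0.4388  0.    ]]
```

Call:
apply_moves:
  plan:
    - [0, [0, 0, -0.4], -0.93]
    - [0, [0, 0, -0.4], -0.93]
    - [0, [0, 0, -0.2], -0.93]
    - [0, [0, 0, 0], -0.93]
    - [0, [0, 0, 0], -0.93]
    - [0, [0, 0, 0], 0]
  squeeze: 20

```text
time_s: 1.0
tcp_pos: [0.2732, 0.6171, 0.2764]
eef_rot: [180.0, -0.0, -86.0]
contact_force: [0.3, -0.3, 1.3]
gripper_width: 0.0875
```

```bash
cat > go.py <<'E'
import sys; from h import *; from plant import get_state
# x y z(grasp point z) yaw
s=get_state(); x,y,z,yw=map(float,sys.argv[1:5])
p=s["tcp_pos"]; e=s["eef_rot"]; a=np.radians(e[2])
d=np.array([x,y,z-.0188])-p
X=np.array([np.cos(a),np.sin(a),0]);Y=np.array([np.sin(a),-np.cos(a),0])
sh=np.array([d@X,d@Y,-d[2]])/.05
print("t",s["time_s"],"tcp",p.round(4),"rot",e.round(2),"F",s["contact_force"].round(1),"w",round(s["gripper_width"],4))
print("shift units",sh.round(2),"turn units",round(-((yw-e[2]+180)%360-180)/6,2),"world d",d.round(4),"j",s["joints"].round(0))
E
python3 go.py .6258 -.0017 .2 -86.1
```

```text
t 1.0 tcp [0.2732 0.6171 0.2764] rot [ 1.7999e+02 -2.0000e-02 -8.6020e+01] F [ 0.3 -0.3  1.3] w 0.0875
shift units [12.84 -6.17  1.9 ] turn units 0.01 world d [ 0.3526 -0.6188 -0.0952] j [ 83.  19.   5.  -0. -76.  11.]
```

Call:
apply_moves:
  plan:
    - [0, [0.5, -0.24, 0], 0]
    - [0, [0.95, -0.45, 0], 0]
    - [0, [1, -0.48, 0.1], 0]
    - [0, [1, -0.48, 0.1], 0]
    - [0, [1, -0.48, 0.2], 0]
    - [0, [1, -0.48, 0.2], 0]
    - [0, [1, -0.48, 0.2], 0]
    - [0, [1, -0.48, 0.2], 0]
    - [0, [1, -0.48, 0.2], 0]
    - [0, [1, -0.48, 0.2], 0]
    - [0, [1, -0.48, 0.2], 0]
    - [0, [0.9, -0.43, 0.2], 0]

```text
time_s: 2.5
tcp_pos: [0.5852, 0.0683, 0.1864]
eef_rot: [-180.0, 0.0, -86.1]
contact_force: [0.4, 0.5, 0.8]
gripper_width: 0.0877
```

Call:
apply_moves:
  plan:
    - [0, [0.9, -0.43, 0.05], 0]
    - [0, [0.5, -0.24, 0.05], 0]
    - [0, [0.1, -0.05, 0], 0]
    - [0, [0, 0, 0], 0]

```text
time_s: 3.0
tcp_pos: [0.6254, -0.0022, 0.1814]
eef_rot: [180.0, 0.0, -86.1]
contact_force: [-0.6, 0.5, -0.3]
gripper_width: 0.0875
```

```bash
python3 go.py .6258 -.0017 .112 -86.1; python3 - <<'E'
from plant import viewer; import cv2
for n in ("top","scene"):
    cv2.imwrite(f"pics/{n}2.png",viewer.capture(n)["frame"])
E
```

```text
t 3.0 tcp [ 0.6254 -0.0022  0.1814] rot [179.98   0.   -86.09] F [-0.6  0.5 -0.3] w 0.0875
shift units [-0.01 -0.01  1.76] turn units 0.0 world d [ 0.0004  0.0005 -0.0882] j [ 18.  18. -10.  -0. -63.  76.]
```

View pics/scene2.png

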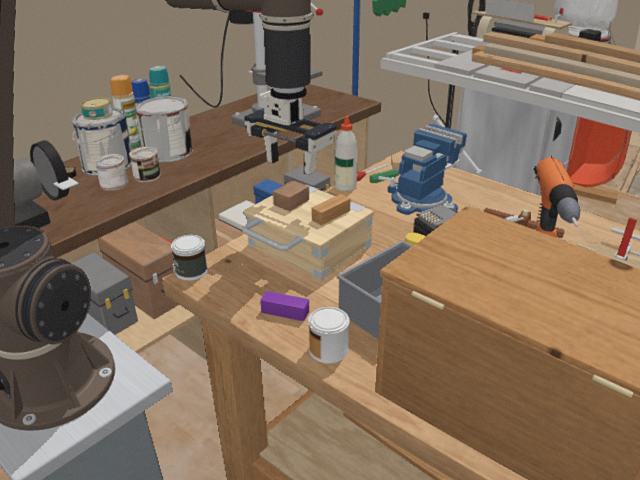

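```bash
python3 - <<'E'
from h import *; from plant import viewer,get_state
for n in ("top","scene"):
    c=viewer.capture(n); print(proj(c,get_state()["tcp_pos"]),proj(c,[.6258,-.0017,.128]))
E
```

```text
[[246.30610721 196.62551886]] [[251.1223276  204.96784965]]
[[290.75847941 166.16978781]] [[291.7980461  188.07605814]]
```

View pics/top2.png

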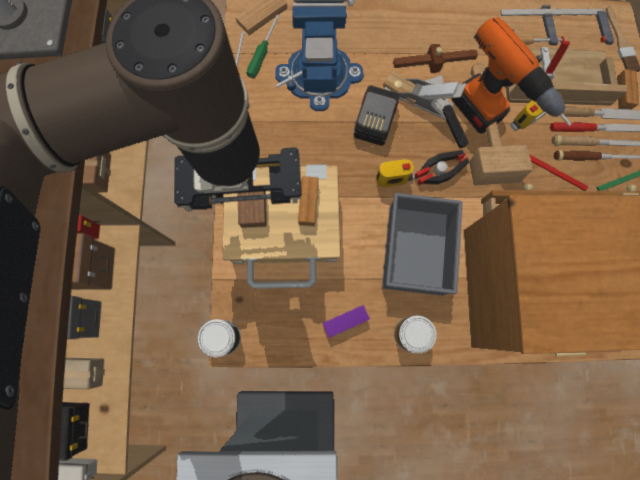

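Call:
apply_moves:
  plan:
    - [0, [0, 0, 0.5], 0]
    - [0, [0, 0, 0.6], 0]
    - [0, [0, 0, 0.35], 0]
    - [0, [0, 0, 0.13], 0]
    - [0, [0, 0, 0], 0]
    - [100, [0, 0, 0], 0]
    - [160, [0, 0, 0], 0]
    - [255, [0, 0, 0], 0]
    - [255, [0, 0, 0], 0]
    - [255, [0, 0, 0], 0]
    - [255, [0, 0, 0], 0]
  squeeze: 20

```text
time_s: 4.58
tcp_pos: [0.6257, -0.002, 0.1028]
eef_rot: [-180.0, 0.0, -86.0]
contact_force: [-0.7, 0.5, 2.3]
gripper_width: 0.0499
```

Call:
apply_moves:
  plan:
    - [255, [0, 0, -0.4], 0]
    - [255, [0, 0, -0.8], 0]
    - [255, [0, 0, -0.8], 0.5]
    - [255, [0, 0, -0.4], 1]
    - [255, [0, 0, 0], 1]
    - [255, [0, 0, 0], 1]
    - [255, [0, 0, 0], 1]
    - [255, [0, 0, 0], 1]
    - [255, [0, 0, 0], 1]
    - [255, [0, 0, 0], 1]
    - [255, [0, 0, 0], 1]
    - [255, [0, 0, 0], 1]

```text
time_s: 6.08
tcp_pos: [0.6253, -0.0022, 0.2221]
eef_rot: [180.0, -0.0, -143.2]
contact_force: [-0.4, -0.1, -0.8]
gripper_width: 0.0497
```

Call:
apply_moves:
  plan:
    - [255, [0, 0, 0], 1]
    - [255, [0, 0, 0], 1]
    - [255, [0, 0, 0], 1]
    - [255, [0, 0, 0], 1]
    - [255, [0, 0, 0], 1]
    - [255, [0, 0, 0], 1]
    - [255, [0, 0, 0], 1]
    - [255, [0, 0, 0], 0.4]
    - [255, [0, 0, 0], 0]

```text
time_s: 7.2
tcp_pos: [0.6253, -0.0022, 0.2222]
eef_rot: [-180.0, -0.0, 172.6]
contact_force: [0.8, -0.3, -1.1]
gripper_width: 0.0499
```

```bash
python3 go.py .526 -.331 .2 -187.4
```

```text
t 7.2 tcp [ 0.6253 -0.0022  0.2222] rot [-1.7999e+02 -4.0000e-02  1.7263e+02] F [ 0.8 -0.3 -1.1] w 0.0499
shift units [ 1.13 -6.78  0.82] turn units 0.01 world d [-0.0993 -0.3288 -0.041 ] j [ 18.  16.  -6.  -0. -68. -25.]
```

Call:
apply_moves:
  plan:
    - [255, [0.08, -0.5, 0], 0]
    - [255, [0.15, -0.9, 0], 0]
    - [255, [0.17, -1, 0], 0]
    - [255, [0.17, -1, 0], 0]
    - [255, [0.17, -1, 0], 0]
    - [255, [0.17, -1, 0], 0]
    - [255, [0.14, -0.9, 0.2], 0]
    - [255, [0.08, -0.48, 0.2], 0]
    - [255, [0, 0, 0.2], 0]
    - [255, [0, 0, 0.2], 0]
    - [255, [0, 0, 0], 0]

```text
time_s: 8.57
tcp_pos: [0.5256, -0.3303, 0.1816]
eef_rot: [180.0, -0.1, 172.7]
contact_force: [0.6, -0.3, -1.5]
gripper_width: 0.0501
```

```bash
python3 go.py .526 -.331 .065 -187.4;python3 - <<'E'
from plant import viewer; import cv2
for n in ("top","scene"):
    cv2.imwrite(f"pics/{n}3.png",viewer.capture(n)["frame"])
E
```

```text
t 8.575 tcp [ 0.5256 -0.3303  0.1816] rot [ 1.7998e+02 -9.0000e-02  1.7268e+02] F [ 0.6 -0.3 -1.5] w 0.0501
shift units [-0.01 -0.01  2.71] turn units 0.01 world d [ 0.0004 -0.0007 -0.1354] j [-14.  17. -10.  -0. -63.   7.]
```

View pics/top3.png

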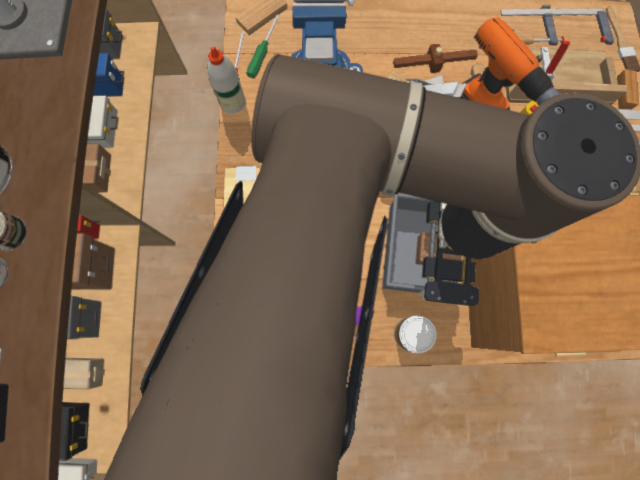

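View pics/scene3.png

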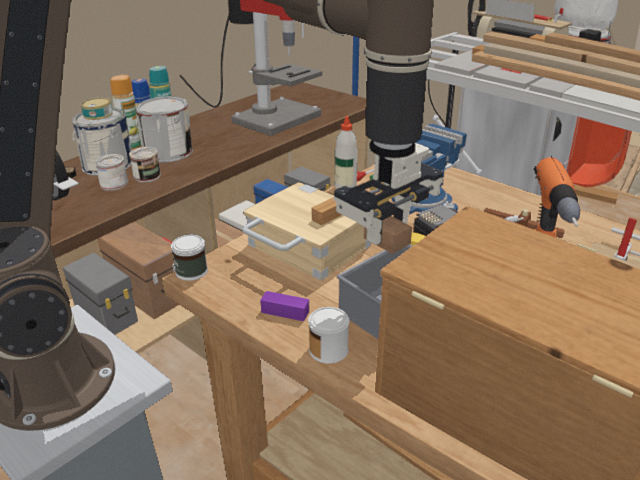

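Call:
apply_moves:
  plan:
    - [255, [0, 0, 0.4], 0]
    - [255, [0, 0, 0.6], 0]
    - [255, [0, 0, 0.6], 0]
    - [255, [0, 0, 0.6], 0]
    - [255, [0, 0, 0.4], 0]
    - [255, [0, 0, 0.2], 0]
    - [255, [0, 0, 0], 0]
    - [90, [0, 0, 0], 0]
    - [80, [0, 0, 0], 0]
    - [80, [0, 0, 0], 0]

```text
time_s: 9.93
tcp_pos: [0.5263, -0.3312, 0.0433]
eef_rot: [-180.0, 0.1, 172.6]
contact_force: [0.5, 0.2, -0.6]
gripper_width: 0.0598
```

Call:
apply_moves:
  plan:
    - [80, [0, 0, -0.3], 0]
    - [80, [0, 0, -0.6], 0]
    - [60, [0, 0, -0.8], 0]
    - [0, [0, 0, -0.8], 0]
    - [0, [0, 0, -0.6], 0]
    - [0, [0, 0, -0.3], 0]
    - [0, [0, 0, 0], 0]

```text
time_s: 10.8
tcp_pos: [0.5263, -0.3312, 0.2137]
eef_rot: [-180.0, 0.1, 172.6]
contact_force: [-0.2, -0.1, -1.2]
gripper_width: 0.0873
```

```bash
python3 go.py .638 -.1086 .2 -93.8;python3 - <<'E'
from plant import viewer; import cv2
for n in ("top","scene"):
    cv2.imwrite(f"pics/{n}4.png",viewer.capture(n)["frame"])
E
```

```text
t 10.8 tcp [ 0.5263 -0.3312  0.2137] rot [-1.7999e+02  1.2000e-01  1.7261e+02] F [-0.2 -0.1 -1.2] w 0.0873
shift units [-1.64  4.7   0.65] turn units -15.6 world d [ 0.1117  0.2226 -0.0325] j [-14.  16.  -8.  -0. -66.   7.]
```

View pics/top4.png

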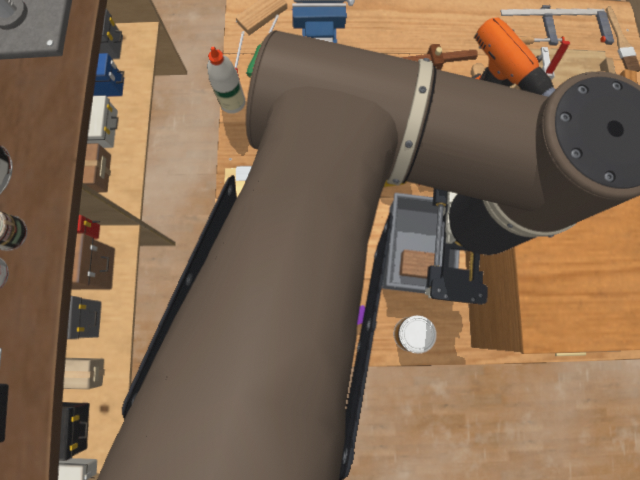

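The short offcut is lying in the bin at about (418,264). Next is the long one: translate over it, then turn.

Call:
apply_moves:
  plan:
    - [0, [-0.2, 0.5, 0], 0]
    - [0, [-0.32, 0.95, 0], 0]
    - [0, [-0.34, 1, 0], 0]
    - [0, [-0.34, 1, 0], 0]
    - [0, [-0.3, 0.85, 0], 0]
    - [0, [-0.14, 0.4, 0], -1]
    - [0, [0, 0, 0], -1]
    - [0, [0, 0, 0], -1]
    - [0, [0, 0, 0], -1]
    - [0, [0, 0, 0], -1]
    - [0, [0, 0, 0], -1]
    - [0, [0, 0, 0], -1]

```text
time_s: 12.4
tcp_pos: [0.6367, -0.1086, 0.2105]
eef_rot: [179.9, -0.2, -145.2]
contact_force: [0.1, -0.5, -0.9]
gripper_width: 0.088
```

Call:
apply_moves:
  plan:
    - [0, [0, 0, 0], -1]
    - [0, [0, 0, 0], -1]
    - [0, [0, 0, 0], -1]
    - [0, [0, 0, 0.1], -1]
    - [0, [0, 0, 0.2], -1]
    - [0, [0, 0, 0.2], -1]
    - [0, [0, 0, 0.1], -1]
    - [0, [0, 0, 0], -1]
    - [0, [0, 0, 0], -0.6]
    - [0, [0, 0, 0], 0]

```text
time_s: 13.65
tcp_pos: [0.6368, -0.1086, 0.1808]
eef_rot: [179.8, -0.0, -93.8]
contact_force: [-0.7, -0.0, 0.0]
gripper_width: 0.0877
```

```bash
python3 go.py .638 -.1086 .1208 -93.8;python3 - <<'E'
from plant import viewer; import cv2
for n in ("top","scene"):
    cv2.imwrite(f"pics/{n}5.png",viewer.capture(n)["frame"])
E
```

```text
t 13.65 tcp [ 0.6368 -0.1086  0.1808] rot [ 1.7984e+02 -2.0000e-02 -9.3820e+01] F [-0.7 -0.   0. ] w 0.0877
shift units [-0.   -0.02  1.58] turn units -0.0 world d [ 0.0012 -0.     -0.0788] j [  8.  20.  -7.  -0. -64.  79.]
```

View pics/top5.png

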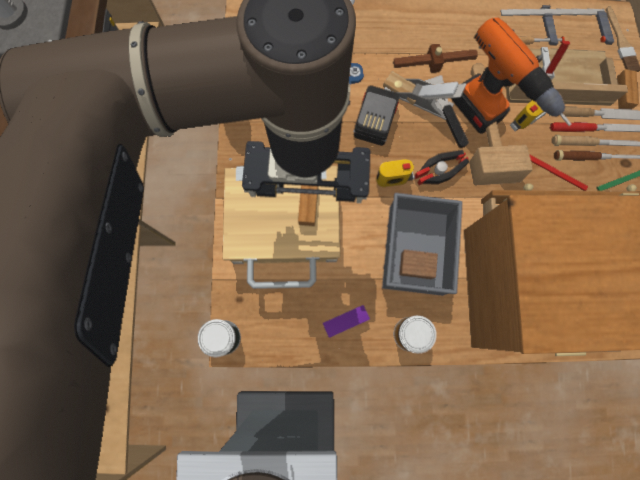

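View pics/scene5.png

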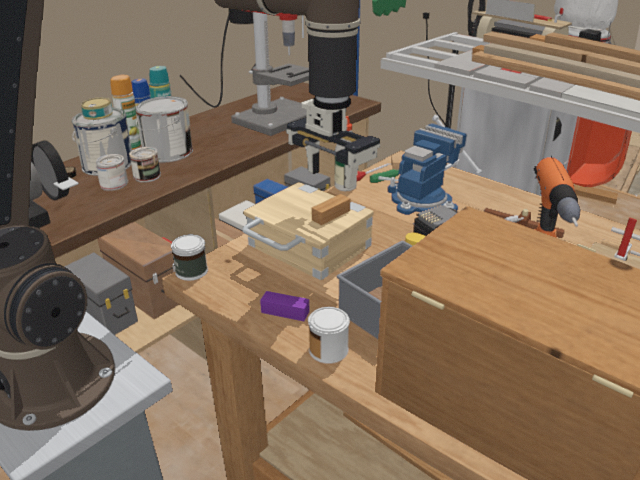

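Call:
apply_moves:
  plan:
    - [0, [0, 0, 0.5], 0]
    - [0, [0, 0, 0.6], 0]
    - [0, [0, 0, 0.35], 0]
    - [0, [0, 0, 0.12], 0]
    - [0, [0, 0, 0], 0]
    - [100, [0, 0, 0], 0]
    - [160, [0, 0, 0], 0]
    - [255, [0, 0, 0], 0]
    - [255, [0, 0, 0], 0]
    - [255, [0, 0, 0], 0]
    - [255, [0, 0, 0], 0]
    - [255, [0, 0, 0], 0]

```text
time_s: 15.25
tcp_pos: [0.6375, -0.1085, 0.1041]
eef_rot: [-180.0, 0.0, -93.8]
contact_force: [-0.8, 0.4, 0.4]
gripper_width: 0.0319
```

Call:
apply_moves:
  plan:
    - [255, [0, 0, -0.4], 0]
    - [255, [0, 0, -0.8], 0]
    - [255, [0, 0, -0.8], 0.6]
    - [255, [0, 0, -0.4], 1]
    - [255, [0, 0, 0], 1]
    - [255, [0, 0, 0], 1]
    - [255, [0, 0, 0], 1]
    - [255, [0, 0, 0], 1]
    - [255, [0, 0, 0], 1]
    - [255, [0, 0, 0], 1]
    - [255, [0, 0, 0], 1]
    - [255, [0, 0, 0], 1]

```text
time_s: 16.75
tcp_pos: [0.6373, -0.1085, 0.2238]
eef_rot: [180.0, -0.0, -151.6]
contact_force: [-0.5, -0.4, -0.4]
gripper_width: 0.0319
```

Call:
apply_moves:
  plan:
    - [255, [0, 0, 0], 1]
    - [255, [0, 0, 0], 1]
    - [255, [0, 0, 0], 1]
    - [255, [0, 0, 0], 1]
    - [255, [0, 0, 0], 1]
    - [255, [0, 0, 0], 1]
    - [255, [0, 0, 0], 0]
    - [255, [0, 0, 0], 0]

```text
time_s: 17.75
tcp_pos: [0.6374, -0.1086, 0.224]
eef_rot: [-180.0, -0.0, 172.7]
contact_force: [0.6, 0.1, -0.5]
gripper_width: 0.0319
```

```bash
python3 go.py .603 -.341 .2 -187.4
```

```text
t 17.75 tcp [ 0.6374 -0.1086  0.224 ] rot [-1.8000e+02 -1.0000e-02  1.7275e+02] F [ 0.6  0.1 -0.5] w 0.0319
shift units [ 0.1  -4.7   0.86] turn units 0.02 world d [-0.0344 -0.2324 -0.0428] j [  8.  18.  -3.  -0. -69. -15.]
```

Call:
apply_moves:
  plan:
    - [255, [0, -0.5, 0], 0]
    - [255, [0.02, -0.9, 0], 0]
    - [255, [0.02, -1, 0], 0]
    - [255, [0.02, -1, 0], 0]
    - [255, [0.02, -0.9, 0], 0]
    - [255, [0.02, -0.4, 0.3], 0]
    - [255, [0, 0, 0.4], 0]
    - [255, [0, 0, 0.1], 0]
    - [255, [0, 0, 0], 0]

```text
time_s: 18.88
tcp_pos: [0.6024, -0.3404, 0.1838]
eef_rot: [180.0, -0.0, 172.7]
contact_force: [-0.3, 0.3, -0.3]
gripper_width: 0.0314
```

```bash
python3 go.py .603 -.341 .0608 -187.4
```

```text
t 18.875 tcp [ 0.6024 -0.3404  0.1838] rot [ 1.8000e+02 -5.0000e-02  1.7269e+02] F [-0.3  0.3 -0.3] w 0.0314
shift units [-0.01 -0.01  2.84] turn units 0.02 world d [ 0.0006 -0.0006 -0.1418] j [-13.  24.  -0.   0. -66.   6.]
```

Call:
apply_moves:
  plan:
    - [255, [0, 0, 0.4], 0]
    - [255, [0, 0, 0.6], 0]
    - [255, [0, 0, 0.6], 0]
    - [255, [0, 0, 0.6], 0]
    - [255, [0, 0, 0.4], 0]
    - [255, [0, 0, 0.2], 0]
    - [255, [0, 0, 0], 0]
    - [140, [0, 0, 0], 0]
    - [140, [0, 0, 0], 0]
    - [140, [0, 0, 0], 0]

```text
time_s: 20.12
tcp_pos: [0.6027, -0.3411, 0.0448]
eef_rot: [-180.0, 0.1, 172.6]
contact_force: [-0.2, -0.5, 0.6]
gripper_width: 0.0393
```

Call:
apply_moves:
  plan:
    - [140, [0, 0, -0.3], 0]
    - [140, [0, 0, -0.6], 0]
    - [140, [0, 0, -0.8], 0]
    - [140, [0, 0, -0.8], 0]
    - [140, [0, 0, -0.5], 0]
    - [140, [0, 0, -0.1], 0]
    - [140, [0, 0, 0], 0]

```text
time_s: 21.0
tcp_pos: [0.6022, -0.3409, 0.1995]
eef_rot: [180.0, 0.0, 172.6]
contact_force: [-0.3, 0.5, -0.3]
gripper_width: 0.0398
```

```bash
python3 go.py .4815 -.056 .2 -179.3;python3 - <<'E'
from plant import viewer; import cv2
for n in ("top","scene"):
    cv2.imwrite(f"pics/{n}6.png",viewer.capture(n)["frame"])
E
```

```text
t 21.0 tcp [ 0.6022 -0.3409  0.1995] rot [1.7999e+02 4.0000e-02 1.7261e+02] F [-0.3  0.5 -0.3] w 0.0398
shift units [3.13 5.34 0.37] turn units -1.35 world d [-0.1207  0.2849 -0.0183] j [-13.  23.   1.  -0. -68.   6.]
```

View pics/top6.png

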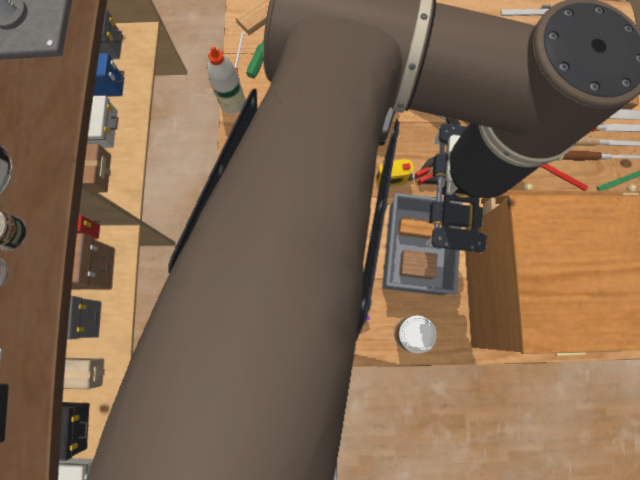

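Both offcuts lie in the bin, at (418,227) and (418,264). Next I go over the bar.

Call:
apply_moves:
  plan:
    - [140, [0.25, 0.4, 0], 0]
    - [140, [0.45, 0.77, 0], 0]
    - [140, [0.53, 0.9, 0], 0]
    - [140, [0.53, 0.9, 0], 0]
    - [140, [0.53, 0.9, 0], 0]
    - [140, [0.45, 0.77, 0], 0]
    - [140, [0.29, 0.5, 0], 0]
    - [140, [0.1, 0.2, 0.1], -0.7]
    - [140, [0, 0, 0.15], -0.65]
    - [140, [0, 0, 0], 0]
    - [140, [0, 0, 0], 0]

```text
time_s: 22.48
tcp_pos: [0.4813, -0.0563, 0.1863]
eef_rot: [-180.0, -0.0, -179.4]
contact_force: [-0.6, 0.2, 0.1]
gripper_width: 0.0394
```

```bash
python3 go.py .4815 -.056 .086 -179.3;python3 - <<'E'
from h import *; from plant import viewer
for n in ("top","scene"):
    c=viewer.capture(n)
    cv2.imwrite(f"pics/{n}7.png",c["frame"])
    print(n,proj(c,[.4815,-.056,.086]))
a=cv2.imread("pics/top7.png");b=cv2.imread("pics/scene7.png")
cv2.imwrite("pics/j7.png",np.hstack([cv2.resize(a[180:330,200:350],(400,400)),cv2.resize(b[110:310,200:400],(400,400))]))
E
```

```text
t 22.475 tcp [ 0.4813 -0.0563  0.1863] rot [-1.7998e+02 -5.0000e-02 -1.7938e+02] F [-0.6  0.2  0.1] w 0.0394
shift units [-0.    0.01  2.38] turn units -0.01 world d [ 0.0002  0.0003 -0.1191] j [ 17.   4. -26.   0. -60. -16.]
top [[280.96897143 283.98459094]]
scene [[263.64074482 238.16248396]]
```

View pics/j7.png

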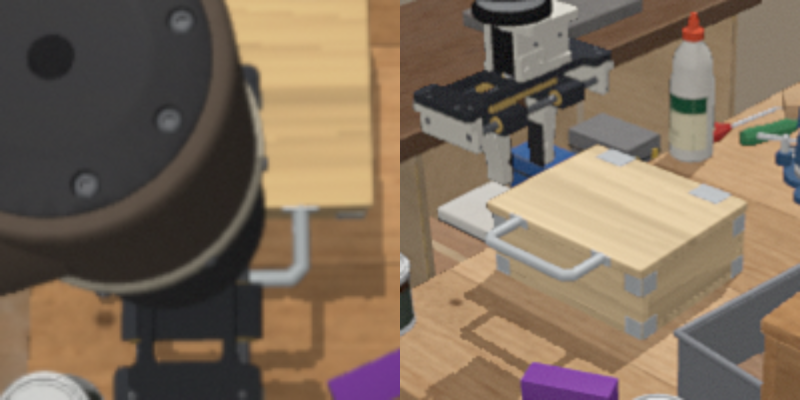

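Call:
apply_moves:
  plan:
    - [140, [0, 0, 0.5], 0]
    - [140, [0, 0, 0.7], 0]
    - [140, [0, 0, 0.4], 0]
    - [140, [0, 0, 0.2], 0]
    - [140, [0, 0, 0.2], 0]
    - [140, [0, 0, 0.2], 0]
    - [140, [0, 0, 0.18], 0]
    - [140, [0, 0, 0], 0]
    - [140, [0, 0, 0], 0]

```text
time_s: 23.7
tcp_pos: [0.4817, -0.056, 0.0678]
eef_rot: [-180.0, 0.0, -179.3]
contact_force: [-0.1, -1.0, 0.2]
gripper_width: 0.0391
```

```bash
python3 go.py .4815 -.056 .086 -179.3;python3 - <<'E'
from h import *; from plant import viewer
for n in ("scene",):
    c=viewer.capture(n)
    cv2.imwrite("pics/j8.png",cv2.resize(c["frame"][150:290,180:370],(760,560),interpolation=cv2.INTER_CUBIC))
E
```

```text
t 23.7 tcp [ 0.4817 -0.056   0.0678] rot [-1.8000e+02  2.0000e-02 -1.7927e+02] F [-0.1 -1.   0.2] w 0.0391
shift units [0.   0.   0.01] turn units 0.0 world d [-0.0002  0.     -0.0006] j [ 17.  13. -35.   0. -43. -16.]
```

View pics/j8.png

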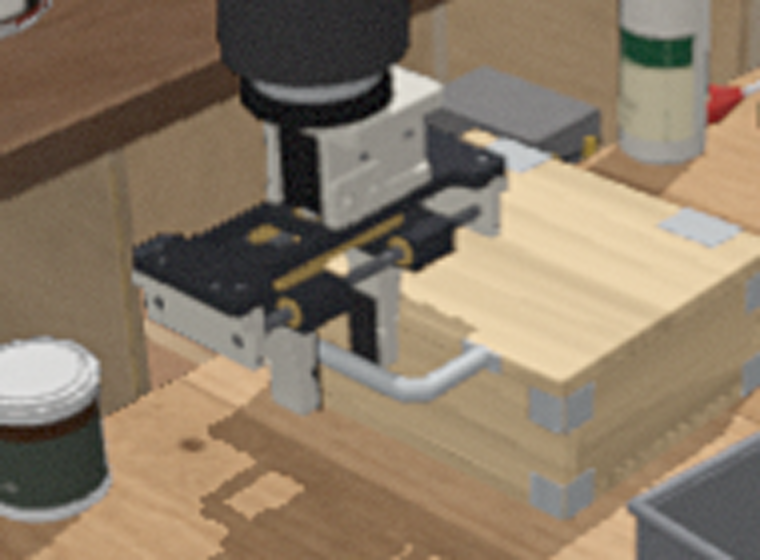

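The bar runs between the two fingers. Closing.

Call:
apply_moves:
  plan:
    - [200, [0, 0, 0], 0]
    - [255, [0, 0, 0], 0]
    - [255, [0, 0, 0], 0]
    - [255, [0, 0, 0], 0]
    - [255, [0, 0, 0], 0]
    - [255, [0, 0, 0], 0]
  squeeze: 35

```text
time_s: 24.5
tcp_pos: [0.4802, -0.0562, 0.0675]
eef_rot: [-180.0, -0.1, -179.3]
contact_force: [-5.1, 1.8, 5.8]
gripper_width: 0.011
```

```bash
python3 go.py .4815 -.056 .086 -179.3; python3 - <<'E'
import numpy as np
from plant import get_state
# bar arc from present grasp; yaw .7deg
r0=np.hypot(.236,.006); a0=np.arctan2(.006,.236)
prev=None
for k in range(0,51,2):
    a=a0+np.radians(k); p=np.array([-r0*np.cos(a),r0*np.sin(a)])
    if prev is not None:
        d=(p-prev)/.05; print(k,"x",round(-d[0],3),"z",round(-d[1],3))
    else: p0=p
    prev=p
print(p-p0)
E
```

```text
t 24.5 tcp [ 0.4802 -0.0562  0.0675] rot [-1.7999e+02 -1.2000e-01 -1.7930e+02] F [-5.1  1.8  5.8] w 0.011
shift units [-0.03  0.    0.01] turn units 0.0 world d [ 0.0013  0.0002 -0.0003] j [ 17.  12. -35.  -0. -43. -16.]
2 x -0.007 z -0.165
4 x -0.013 z -0.164
6 x -0.019 z -0.164
8 x -0.024 z -0.163
10 x -0.03 z -0.162
12 x -0.036 z -0.161
14 x -0.041 z -0.16
16 x -0.047 z -0.158
18 x -0.052 z -0.156
20 x -0.058 z -0.154
22 x -0.063 z -0.152
24 x -0.068 z -0.15
26 x -0.073 z -0.148
28 x -0.079 z -0.145
30 x -0.084 z -0.142
32 x -0.088 z -0.139
34 x -0.093 z -0.136
36 x -0.098 z -0.133
38 x -0.102 z -0.129
40 x -0.107 z -0.125
42 x -0.111 z -0.122
44 x -0.115 z -0.118
46 x -0.119 z -0.114
48 x -0.123 z -0.109
50 x -0.127 z -0.105
[0.08889839 0.17864321]
```

Call:
apply_moves:
  plan:
    - [255, [0.03, 0, -0.165], 0]
    - [255, [-0.02, 0, -0.165], 0]
    - [255, [-0.02, 0, -0.165], 0]
    - [255, [-0.025, 0, -0.163], 0]
    - [255, [-0.03, 0, -0.162], 0]
    - [255, [-0.035, 0, -0.161], 0]
    - [255, [-0.04, 0, -0.16], 0]
    - [255, [-0.047, 0, -0.158], 0]
    - [255, [-0.052, 0, -0.156], 0]
    - [255, [-0.058, 0, -0.154], 0]
    - [255, [0, 0, 0], 0]
    - [255, [0, 0, 0], 0]

```text
time_s: 26.0
tcp_pos: [0.4957, -0.0559, 0.1477]
eef_rot: [180.0, -0.1, -179.3]
contact_force: [-2.0, 0.9, -2.2]
gripper_width: 0.0109
```

```bash
cat > lid.py <<'E'
from h import *; from plant import get_state
s=get_state();p=s["tcp_pos"]
g=np.array([p[0],p[2]+.0188]); h=np.array([.716,.080]); d=g-h
print("r",np.hypot(*d),"exp",np.hypot(.236,.006),"ang",np.degrees(np.arctan2(d[1],-d[0])-np.arctan2(.006,.236)),"F",s["contact_force"].round(1),"w",s["gripper_width"],"M",s["moment"].round(2), "t",s["time_s"])
E
python3 lid.py; python3 - <<'E'
from h import *; from plant import viewer
c=viewer.capture("scene")
cv2.imwrite("pics/j9.png",cv2.resize(c["frame"][110:290,170:410],(800,600),interpolation=cv2.INTER_CUBIC))
E
```

```text
r 0.23666729943618708 exp 0.23607625886564704 ang 19.98319589488321 F [-2.   0.9 -2.2] w 0.010877287304319517 M [ 0.15  0.91 -0.06] t 26.0
```

View pics/j9.png

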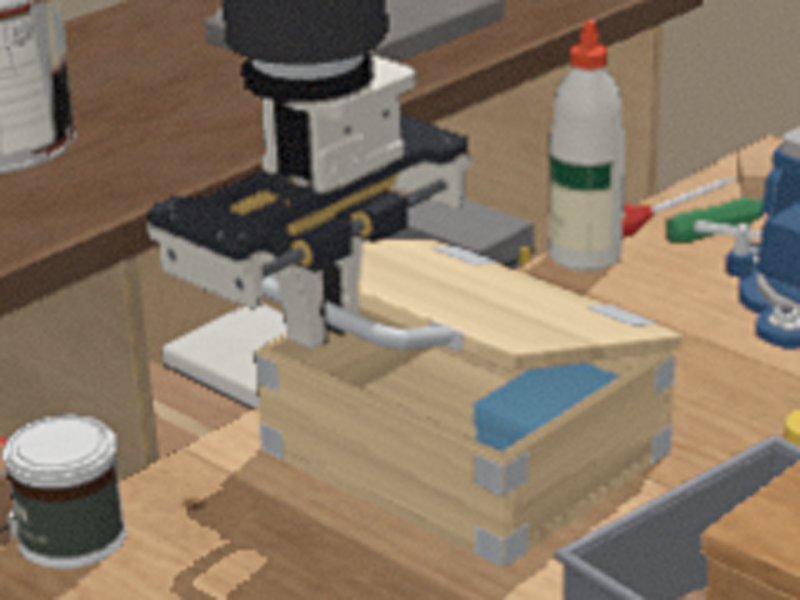

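The lid is lifting, at about 20° by my estimate. The fit and the forces look good, so I continue to 50°.

Call:
apply_moves:
  plan:
    - [255, [-0.063, 0, -0.152], 0]
    - [255, [-0.068, 0, -0.15], 0]
    - [255, [-0.073, 0, -0.148], 0]
    - [255, [-0.079, 0, -0.145], 0]
    - [255, [-0.084, 0, -0.142], 0]
    - [255, [-0.088, 0, -0.139], 0]
    - [255, [-0.093, 0, -0.136], 0]
    - [255, [-0.098, 0, -0.133], 0]
    - [255, [-0.102, 0, -0.129], 0]
    - [255, [-0.107, 0, -0.125], 0]
    - [255, [-0.111, 0, -0.122], 0]
    - [255, [-0.115, 0, -0.118], 0]

```text
time_s: 27.55
tcp_pos: [0.5482, -0.0552, 0.2314]
eef_rot: [180.0, -0.2, -179.3]
contact_force: [-15.6, 4.5, 11.2]
gripper_width: 0.0112
```

Call:
apply_moves:
  plan:
    - [255, [-0.119, 0, -0.114], 0]
    - [255, [-0.123, 0, -0.109], 0]
    - [255, [-0.127, 0, -0.105], 0]
    - [255, [0, 0, 0], 0]
    - [255, [0, 0, 0], 0]
    - [255, [0, 0, 0], 0]
    - [255, [0, 0, 0], 0]

```text
time_s: 28.42
tcp_pos: [0.5673, -0.055, 0.249]
eef_rot: [-180.0, -0.1, -179.2]
contact_force: [-14.3, 4.9, 15.2]
gripper_width: 0.0108
```

```bash
python3 lid.py; python3 - <<'E'
from h import *; from plant import viewer
c=viewer.capture("scene")
cv2.imwrite("pics/j10.png",cv2.resize(c["frame"][110:290,170:410],(800,600),interpolation=cv2.INTER_CUBIC))
c=viewer.capture("top");cv2.imwrite("pics/t10.png",c["frame"])
E
```

```text
r 0.23948583035017143 exp 0.23607625886564704 ang 50.17116420816355 F [-14.3   4.9  15.2] w 0.010845426894592282 M [1.79 5.78 0.05] t 28.425
```

View pics/j10.png

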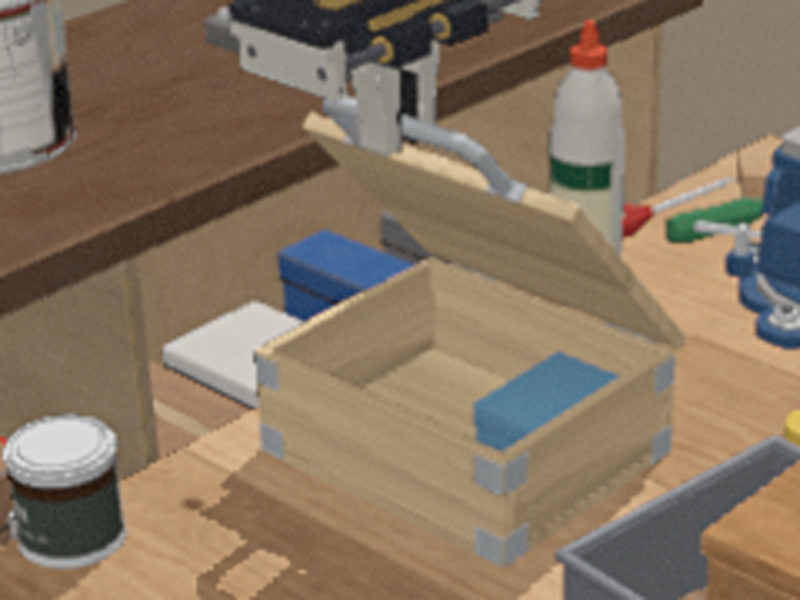

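View pics/t10.png

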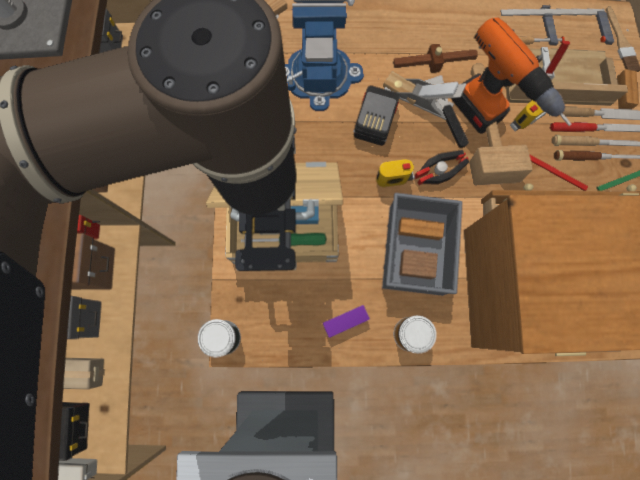

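The lid is near 50° and both offcuts are in the bin. The radial force of about 20 N says my arc is slightly off, so I check the angle from the picture.

```bash
python3 - <<'E'
from h import *; from plant import viewer
c=viewer.capture("scene")
im=cv2.resize(c["frame"][110:290,170:410],None,fx=10/3,fy=10/3,interpolation=cv2.INTER_CUBIC)
cv2.imwrite("pics/z.png",im)
def pts(th,hx,y0=-.0547,yaw=np.radians(.7)):
    P=[]
    for a,n in ((.186,.012),(.186,0),(0,.012)):
        for s in (.113,-.113):
            lx=-a*np.cos(th)+n*np.sin(th); lz=a*np.sin(th)+n*np.cos(th)
            P.append([hx+lx*np.cos(yaw)-s*np.sin(yaw), y0+lx*np.sin(yaw)+s*np.cos(yaw), .08+lz])
    return P
for hx in (.713,.716):
  for d in (48,50,52):
    q=proj(c,pts(np.radians(d),hx)); print(hx,d,((q-[170,110])*10/3).round(0).astype(int).tolist())
# circle fit from grasp points
P=np.array([[.4802,.0863],[.4957,.1665],[.5673,.2678]])
from scipy.optimize import least_squares
for R in (.236,):
    s=least_squares(lambda h:np.hypot(*(P-h).T)-.23608,[.716,.08]); print(s.x,s.fun)
    d=P-s.x; print(np.degrees(np.arctan2(d[:,1],-d[:,0])-np.arctan2(.006,.236)))
E
```

```text
0.713 48 [[306, 116], [576, 211], [297, 132], [567, 228], [437, 240], [689, 337]]
0.713 50 [[311, 108], [582, 202], [302, 123], [572, 219], [437, 240], [689, 337]]
0.713 52 [[316, 100], [587, 193], [307, 115], [577, 210], [437, 240], [690, 337]]
0.716 48 [[309, 115], [579, 209], [300, 130], [570, 227], [440, 239], [692, 335]]
0.716 50 [[314, 107], [585, 200], [305, 122], [575, 217], [440, 239], [692, 335]]
0.716 52 [[320, 99], [591, 192], [310, 114], [580, 208], [440, 239], [692, 335]]
[0.71660242 0.08464228] [ 0.00032823 -0.00049866  0.00022058]
[-1.05459184 18.8763584  49.35817879]
```

View pics/z.png

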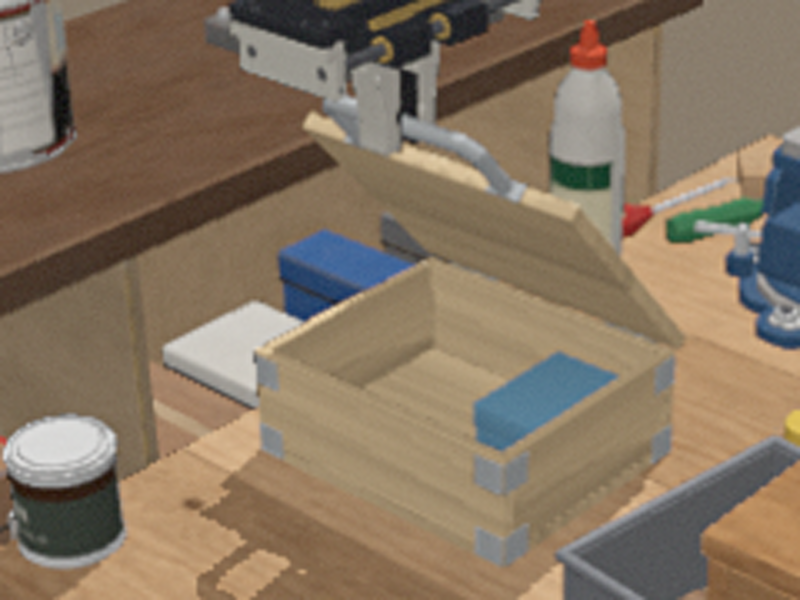

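```bash
python3 - <<'E'
from h import *; from plant import viewer
c=viewer.capture("scene"); f=c["frame"]; g=cv2.imread("pics/scene0.png")
def cr(i,u,v): return cv2.resize(i[v-12:v+12,u-16:u+16],(320,240),interpolation=cv2.INTER_CUBIC)
# row1 open: left-front, right-front, hinge right ; row2 shut: near-left, near-right, far-right
A=np.hstack([cr(f,262,145),cr(f,344,172)]); A=np.vstack([A,np.hstack([cr(f,374,212),cr(g,244,212)])])
cv2.imwrite("pics/c1.png",A)
B=np.hstack([cr(g,320,246),cr(g,373,212)]);cv2.imwrite("pics/c2.png",B)
E
```

```text
(no output)
```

View pics/c1.png

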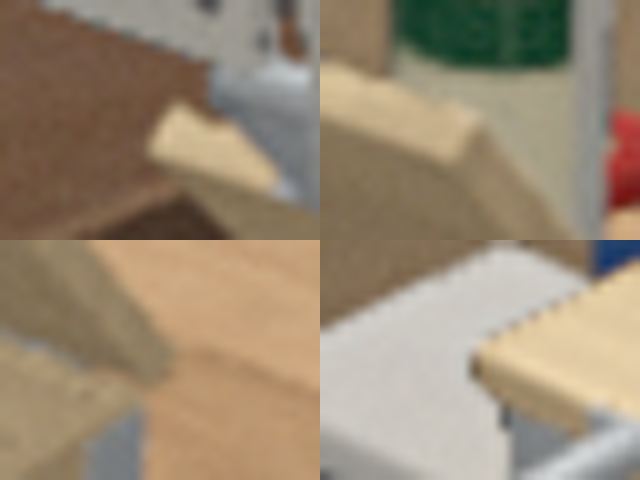

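View pics/c2.png

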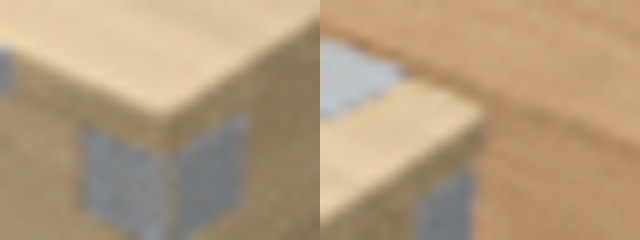

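```bash
python3 - <<'E'
from h import *; from plant import viewer
from scipy.optimize import least_squares
c=viewer.capture("scene")
def pt(th,a,n,s,hx,y0,yaw,hz):
    lx=-a*np.cos(th)+n*np.sin(th); lz=a*np.sin(th)+n*np.cos(th)
    return [hx+lx*np.cos(yaw)-s*np.sin(yaw), y0+lx*np.sin(yaw)+s*np.cos(yaw), hz+lz]
S=[(.186,.012,.113),(.186,.012,-.113),(0,.012,-.113)]; su=[(243.05,211.05),(320.05,244.75),(373.05,210.75)]
O=[(.186,.012,.113),(.186,0,.113),(.186,.012,-.113),(.186,0,-.113),(0,.012,-.113)]; ou=[(263.55,142.75),(260.55,148.05),(343.85,171.55),(341.55,176.05),(375.05,212.55)]
def f(p):
    P=[pt(0,*k,*p[1:]) for k in S]+[pt(p[0],*k,*p[1:]) for k in O]
    return (proj(c,P)-np.array(su+ou)).ravel()
s=least_squares(f,[.87,.716,-.055,.01,.08]); print(np.degrees(s.x[0]),s.x[1:],np.degrees(s.x[3])); print(s.fun.reshape(-1,2).round(2))
J=np.linalg.inv(s.jac.T@s.jac); print("sd deg",np.degrees(np.sqrt(J[0,0])*.6))
E
python3 lid.py
```

```text
50.4050530676782 [ 0.72460023 -0.04227271  0.01748775  0.06982877] 1.0019742192998018
[[-0.1   0.09]
 [-0.27  0.75]
 [-0.01  0.34]
 [ 0.1   0.7 ]
 [ 0.34 -0.13]
 [ 0.16 -0.48]
 [-0.45  0.02]
 [ 0.3  -1.32]]
sd deg 0.3184586457454633
r 0.23949284904966514 exp 0.23607625886564704 ang 50.176459919661845 F [-15.1   5.8  14.7] w 0.010771365253332934 M [1.81 5.79 0.05] t 28.675
```

Three angle estimates agree within about half a degree: 50.2° and 49.4° from arc fits, and 50.4° from the picture. I'll relieve the radial push and let it settle.

Call:
apply_moves:
  plan:
    - [255, [0.02, 0, -0.02], 0]
    - [255, [0.02, 0, -0.025], 0]
    - [255, [0, 0, 0], 0]
    - [255, [0, 0, 0], 0]
    - [255, [0, 0, 0], 0]
    - [255, [0, 0, 0], 0]
    - [255, [0, 0, 0], 0]
    - [255, [0, 0, 0], 0]

```text
time_s: 29.68
tcp_pos: [0.5667, -0.055, 0.2486]
eef_rot: [180.0, -0.0, -179.3]
contact_force: [-4.1, 1.4, 0.3]
gripper_width: 0.0109
```

```bash
python3 lid.py; python3 - <<'E'
from h import *; from plant import viewer,get_state
print(get_state()["qd"].round(2))
c=viewer.capture("scene");cv2.imwrite("pics/s11.png",c["frame"])
E
```

```text
r 0.2396214472191164 exp 0.23607625886564704 ang 50.01208308413924 F [-4.1  1.4  0.3] w 0.01085249569390893 M [0.64 1.47 0.08] t 29.675
[ 0.04  0.01 -0.05  0.01 -0.03 -0.06]
```

View pics/s11.png

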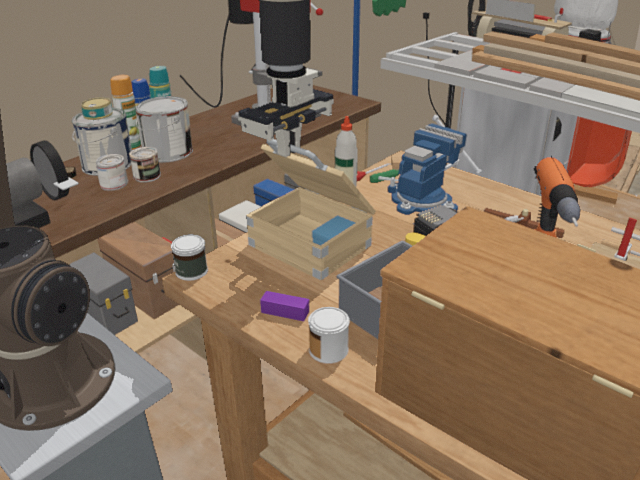

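```bash
python3 -c "
from plant import close_job; print(close_job())"
```

```text
the job is handed in; nothing more can be done
None
```

I put both offcuts into the scrap bin, the short one first, and only then raised the lid by its bar. I handed the job in at about 29.7 s with the gripper still pinching the bar at 35 N and the lid open.

- **Lid angle:** my estimates put it at about 50°. The measured gripper position gives 50.0°. A fit to the camera picture gave 50.4° (about ±0.3°), and an arc fit gave 49.4°; I took both just before a last small correction.
- **Stillness:** joint speeds were near zero and the contact force on the tool was about 4 N. That correction removed a radial push of about 20 N on the bar.
- **Other things:** the last pictures show both offcuts in the bin, with the two tins, the tape measure and the purple look-alike where they were.

**Checks that disagreed:**
- The radius from the hinge to the grasp came out about 3.5 mm larger than nominal.
- The picture fit placed the hinge about 1 cm away from where I had it from the top view. The angle depends little on this.

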